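# Release the eccentric stop and slide the fragment under the microscope

### The arm

A 6-joint arm with a two-finger parallel gripper is mounted at the origin on the work surface. World frame = base frame: x ahead of the robot, y to its left, z up, the work surface at z = 0. Lengths are in m, angles in rad, forces in N, time in s.
With the tool pointing down it reaches from about 0.275 to 1 m from the base axis. Payload 8.4 kg.
Tool frame: the origin (TCP) lies midway between the tips of the shut fingers; the grasp point (between the pads) lies 19 mm behind it (bot.grip_point_offset is the distance from the TCP to the grasp point, in m); z points along the fingers, y is the line along which they close (so a half turn about z gives the same grasp; the last joint's range is limited). The gripper opens to 85 mm and grips with 20 to 120 N. Pads are 22 mm wide; open, the fingers measure 114 mm over their backs; the gripper's body (76 mm by 85 mm) begins 54 mm behind the grasp point. The pads swing forward as they close: fully open they stand 13 mm farther back than shut.
Start: joints at [-1.121, 0.353, 1.633, -0, 1.155, -0.002], TCP at [0.273, -0.562, 0.231] pointing down, gripper open.
Joint ranges: [-2.63, 2.63], [-0.92, 2.1], [0.06, 2.66], [-1.3, 4.44], [0, 2.69], [-3.02, 3.02]. Speed limits (rad/s): [2.22, 2.22, 2.79, 3.14, 3.14, 3.14].

### API

Orientations are given as a 3x3 rotation matrix whose columns are the frame's x, y, z axes.
In Python, from workcell import bot gives the robot as it stands. The module is installed in compiled form; this text tells all that it offers. Calls block until the motion is done:
- bot.goto(position, orientation): joint-space move of the TCP to a pose.
- bot.move_straight(position, orientation=None, v=0.15, force_limit=None): straight line of the TCP; orientation=None keeps the orientation; v is the mean speed in m/s. With force_limit (N) it stops when the force on the tool has changed by that much, and returns True; else False.
- bot.goto_joints(angles): joint-space move.
- bot.set_gripper(opening, squeeze=None): finger opening in m; squeeze is the grip in N (None keeps the last); returns when the fingers have stopped.
- bot.wait(seconds).
- bot.solve_ik(position, orientation): joint angles nearest the present ones, or None.
- bot.observe(): the state.
- bot.get_image(name): name is "side" or "top" or "wrist"; returns a dict with "img" (480x640x3 uint8, red, green, blue), "fx", "fy", "cx", "cy" (pixels), "position" and "rotation" of the camera in the world; the wrist camera has in their place "mount" (4x4, takes a point from camera to tool coordinates, whose origin is the TCP and whose axes are the flange's). Camera axes: x right, y up, looking along -z (the intrinsics and any distortion apply to the point x, -y, -z); pixel columns grow to the right and rows downward; lengths in m; the calibration is good to about 2 mm. The wrist camera is an equidistant fisheye: a pixel r from the principal point sees the ray r / f radians off the axis. A picture is of the moment at which its call begins: read the wrist's pose just before it. There is no depth.
A pose or a line that the arm cannot do raises bot.PlanningError and nothing moves.
- bot.finish_job(): hands the job in; it is judged then, once.
The state is a dict: "t": time; "joint_pos": joint angles; "qvel": joint speeds; "joint_efforts": joint torques, N m; "eef_pos": TCP position; "orientation": TCP orientation; "ft_force": force on the tool from outside, world axes, zero at the start; "torque": the same for the moment, N m; "opening": finger opening in m; "finger_force": force on a finger pad.
Only numpy, scipy, OpenCV 4.12 (cv2) and the standard library are available. Lean on these libraries where they do the work, as an engineer would, in place of code of your own. Each camera call takes 0.05 s, during which the arm holds its last target. There are 200 camera calls.

### The job

Push the post on the cam's lever round counter-clockwise (seen from above, by the side away from the carriage) until the cam is at its low point against its stop pin; only then push the carriage with the plaster fragment forward by its upright rear plate until it is fully home under the camera microscope. Use the closed fingertips or the outside of the fingers only: take neither the post nor the plate between the fingers, leave the other things on the bench where they are, and finish clear of everything.

Things in the scene. Friction and masses are not known exactly. Their poses are not given: they have to be found in the camera images.
- stage: Grey metal base plate of a viewing stage, screwed down, 12 mm thick. Origin on the bench surface; own axes: x = forward way of the carriage (away from the robot, turned up to 0.45 rad), z up. Plate spans x -150 to 150, y -215 to 130 mm. A camera microscope stands on it: column 24 mm thick at (75, 105), 222 mm tall, with a head at (75, 0), 60 mm across, underside 126 mm up.
- carriage (a joint): Carriage travel along stage +x, m: 0 fully back, 0.050 fully home (starts 0 to 0.010). Slides stiffly (about 3 N, stays put). Plate 100 mm wide, y -50 to 50 of the stage, top 24 mm up; the clipped plaster fragment on it reaches 50 mm. A roller on an arm to its -y side (top 27 mm up) meets the cam's rim: with the cam high it cannot pass about 0.022 to 0.027; at the cam's low point it can.
- push_plate (a point): Middle of the top edge of the upright aluminium plate at the rear (robot side) of the carriage, 75 mm above the bench. The plate is 80 mm wide along the stage's y, 8 mm thick along x (point in mid-thickness), from 17 to 75 mm above the bench; its rear face looks to stage -x. Axes as the stage's. At carriage travel q this point is at x = -106 mm + q, y = 0 in the stage's frame.
- cam (a joint): Cam angle, rad, growing counter-clockwise seen from above. 0: lever and high point towards stage -x (carriage blocked). 3.14: lever towards stage +x, low point faces the roller (carriage free); a stop pin ends the turn at 3.18. Starts 0 to 0.8. Turns stiffly (0.3 N m, about 5 N at the post), stays put. It turns only this way to the low point, the lever passing over stage -y.
- cam_pivot (a point): Point on the cam's vertical turning axis, 40 mm above the bench, at (0, -125 mm) in the stage's frame. The cam is a steel disc 64 mm across and 12 mm thick set 15 mm off this axis; a flat lever (16 mm wide, top 35 mm above the bench) lies on it and points from the axis over the high point.
- lever_post (a point): Centre of the top of the round black post that stands upright on the end of the cam's lever: 16 mm across, from 35 to 85 mm above the bench, 65 mm from the turning axis. At cam angle a it lies at (-65 cos a, -125 - 65 sin a) mm in the stage's frame.
- vial: Bystander: small amber vial, 26 mm across, 55 mm high, standing on the stage plate; origin under its centre.
- weight: Bystander: brass weight, 32 mm across, 28 mm high, on the stage plate; origin under its centre.
- amber_bottle: Bystander: amber bottle, 56 mm across, 120 mm high, on the bench to the left of the stage; origin under its centre.
- cup: Bystander: white cup, 70 mm across, 80 mm high, on the bench to the right of the stage; origin under its centre.
- shard: Bystander: loose plaster shard 70 x 50 x 22 mm, on the bench to the right of the stage; origin under its centre.
- spatula: Bystander: spatula 170 mm long lying on the bench to the left of the stage; its x along its length.
- jar: Bystander: glass jar with white lid, 46 mm across, 50 mm high, standing on the stage plate beside the carriage; origin under its centre.

How it is judged:
By the outcome, as a careful person would: the job done as asked, in the order asked, and still so for the second after the job is handed in, with the robot touching nothing.
It also fails if it takes over 64 s, if anything falls off the work surface, if the arm or the gripper's body presses on something with over 40 N, if the wrist force passes 120 N, or if a joint passes its speed limit or range.

## Working session

There is one attempt and no reset: what is moved stays moved. The work goes in short steps, each a Python script; the robot and the scene stay as the last script left them, time stands still between calls to the robot, and variables do not carry over. Pictures are saved under pics/ and viewed, at most 10 in all, crops included, and the job is handed in when it is done.

```bash
mkdir -p pics; cat > h.py <<'E'
import numpy as np, cv2
from workcell import bot
def ray(c,u,v):
    d=np.array([(u-c["cx"])/c["fx"],-(v-c["cy"])/c["fy"],-1.0]); return np.array(c["position"]),np.array(c["rotation"])@d
def onz(c,u,v,z):
    p,d=ray(c,u,v); return p+d*(z-p[2])/d[2]
def proj(c,P):
    q=np.array(c["rotation"]).T@(np.array(P)-np.array(c["position"])); return c["cx"]+c["fx"]*q[0]/-q[2], c["cy"]-c["fy"]*q[1]/-q[2]
E
python3 - <<'E'
from h import *
for n in("top","side"):
    c=bot.get_image(n); cv2.imwrite(f"pics/{n}0.png",c["img"][:,:,::-1]); print(n,{k:np.round(v,3).tolist() if not isinstance(v,str) else v for k,v in c.items() if k!="img"})
print(bot.observe()["t"])
E
```

```text
top {'fx': 564.696, 'fy': 564.696, 'cx': 326.714, 'cy': 244.274, 'position': [0.394, 0.021, 0.946], 'rotation': [[0.022, 0.981, -0.191], [-1.0, 0.019, -0.017], [-0.013, 0.191, 0.982]]}
side {'fx': 517.102, 'fy': 517.102, 'cx': 316.467, 'cy': 237.539, 'position': [0.413, 0.809, 0.566], 'rotation': [[-0.983, 0.109, -0.15], [-0.185, -0.519, 0.834], [0.013, 0.848, 0.53]]}
0.1
```

View pics/top0.png

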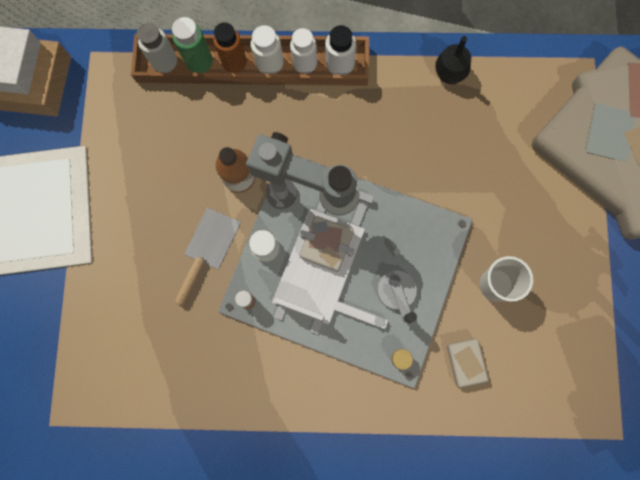

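View pics/side0.png

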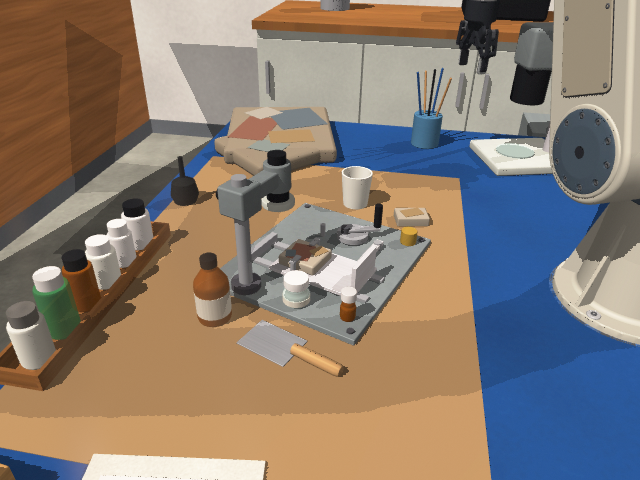

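The top view shows the stage turned clockwise. Its plate corners are at about (220,310), (417,387) and (471,213). The cam pivot is near (398,290), the black post top near (410,318), the push plate near (303,313), and the weight at (402,358) on the near-right corner. The side view agrees, with the post top at about (378,206).

```bash
cat > m.py <<'E'
from h import *
t=bot.get_image("top"); s=bot.get_image("side")
hsv=cv2.cvtColor(t["img"],cv2.COLOR_RGB2HSV)
m=((hsv[...,1]<70)&(hsv[...,2]>60)).astype(np.uint8); 
m=cv2.morphologyEx(m,cv2.MORPH_OPEN,np.ones((3,3)))
n,l=cv2.connectedComponents(m); m=(l==l[330,290+150 if 0 else 380-40]).astype(np.uint8) if 0 else (l==l[250,420]).astype(np.uint8)
k=max(cv2.findContours(m,0,1)[0],key=cv2.contourArea)[:,0]
W=np.array([onz(t,u+0.,v+0.,.012)[:2] for u,v in k])
G=[onz(t,*p,.012)[:2] for p in((220,310),(417,387),(471,213))]
def line(a,b):
    for _ in range(3):
        d=(b-a)/np.linalg.norm(b-a); nn=np.array([-d[1],d[0]]); r=W-a; q=W[(abs(r@nn)<.006)&(r@d>.02)&(r@d<np.linalg.norm(b-a)-.02)]
        vx,vy,x,y=cv2.fitLine(q.astype(np.float32),cv2.DIST_HUBER,0,.01,.01).ravel(); e=np.array([vx,vy]);e*=np.sign(e@d);o=np.array([x,y]); a,b=o+e*((a-o)@e),o+e*((b-o)@e)
    return o,e,len(q)
o1,e1,n1=line(G[0],G[1]); o2,e2,n2=line(G[1],G[2])
c=o1+e1*np.linalg.solve(np.c_[e1,-e2],o2-o1)[0]
x1=np.array([-e1[1],e1[0]]) ; yaw1=np.arctan2(x1[1],x1[0]); yaw2=np.arctan2(e2[1],e2[0])
print("n",n1,n2,"yaws",yaw1,yaw2,"corner",c,"sides",np.linalg.norm(G[1]-G[0]),np.linalg.norm(G[2]-G[1]))
yaw=(yaw1*n1+yaw2*n2)/(n1+n2); R=np.array([[np.cos(yaw),-np.sin(yaw)],[np.sin(yaw),np.cos(yaw)]])
O=c-R@[-.15,-.215]; print("O",O,"yaw",yaw)
S=lambda P:R.T@(np.array(P)[:2]-O)
# post: top view black blob, plus side-view triangulation
def blob(im,u0,u1,v0,v1):
    b=(im["img"][v0:v1,u0:u1].max(2)<45).astype(np.uint8); n,l,st,ce=cv2.connectedComponentsWithStats(b); i=1+st[1:,4].argmax(); return st[i]+[u0,v0,0,0,0],ce[i]+[u0,v0]
bt,ct=blob(t,398,425,305,330); bs,cs=blob(s,368,388,195,235); print(bt,ct,bs,cs)
print("post stage from top z.085",S(onz(t,*ct,.085)), "side top", S(onz(s,cs[0],bs[1]+2,.085)))
for nm,uv,z in(("weight",(402,358),.04),("jar",(262,243),.062),("vial",(243,299),.067),("shard",(468,363),.022),("cup",(507,279),.08)): print(nm,np.round(S(onz(t,*uv,z)),3))
P=lambda x,y,z: proj(t,np.r_[O+R@[x,y],z])
im=t["img"][:,:,::-1].copy()
for q in((-.15,.13,.012),(-.15,-.215,.012),(.15,-.215,.012),(0,-.125,.035),(-.106,-.04,.075),(-.106,.04,.075),(.05,-.05,.024)): cv2.circle(im,tuple(int(round(a)) for a in P(*q)),1,(0,0,255),-1)
cv2.imwrite("pics/ov.png",cv2.resize(im[180:400,200:490],None,fx=2.7,fy=2.7,interpolation=2)); np.savez("st.npz",O=O,R=R,yaw=yaw)
E
python3 m.py
```

```text
n 174 150 yaws -0.3423844 -0.3436153 corner [ 0.34175143 -0.10854284] sides 0.3440477779703307 0.30405561151296556
O [0.55531444 0.0434961 ] yaw -0.34295425Traceback (most recent call last):
  File "m.py", line 25, in <module>
    bt,ct=blob(t,398,425,305,330); bs,cs=blob(s,368,388,195,235); print(bt,ct,bs,cs)
          ~~~~^^^^^^^^^^^^^^^^^^^
  File "m.py", line 24, in blob
    b=(im["img"][v0:v1,u0:u1].max(2)<45).astype(np.uint8); n,l,st,ce=cv2.connectedComponentsWithStats(b); i=1+st[1:,4].argmax(); return st[i]+[u0,v0,0,0,0],ce[i]+[u0,v0]
                                                                                                              ~~~~~~~~~~~~~~~^^
ValueError: attempt to get argmax of an empty sequence
```

The plate fits well: both edges give the same yaw, and the sides come out at 344 and 304 mm against the given 345 and 300. The black threshold for the post was too strict, so I'm raising it.

```bash
sed -i 's/<45)/<65)/' m.py; python3 m.py
```

```text
n 174 150 yaws -0.34233397 -0.34380445 corner [ 0.341807   -0.10848846] sides 0.3440477779703307 0.30405561151296556
O [0.55537922 0.04353756] yaw -0.34301475
[405 315   8   7  27] [407.77777778 318.81481481] [374 204   9  24 168] [377.80357143 215.35714286]
post stage from top z.085 [-0.05630357 -0.16087028] side top [-0.05235452 -0.1562148 ]
weight [-0.113 -0.177]
jar [-0.023  0.094]
vial [-0.117  0.087]
shard [-0.082 -0.28 ]
cup [ 0.056 -0.284]
```

View pics/ov.png

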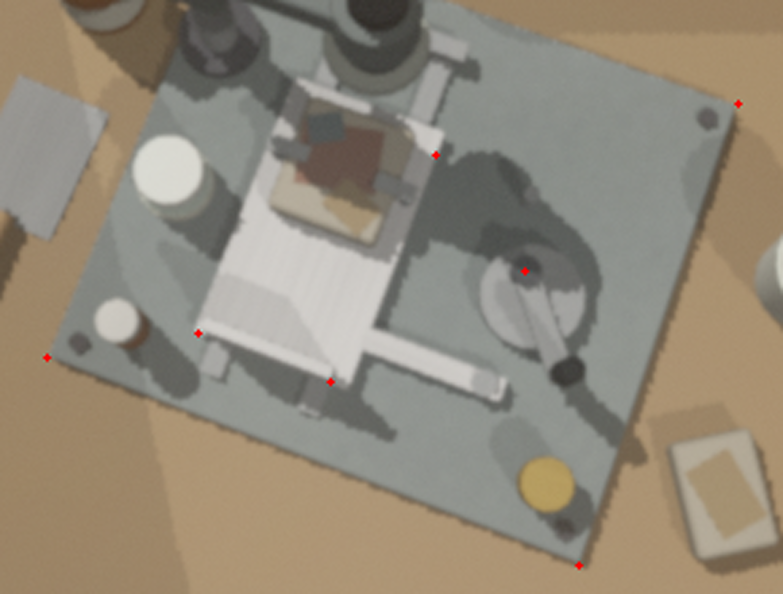

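The overlay lands on the plate corners, carriage corners, push plate and cam pivot. The true post top is at crop (570,368), which is pixel (411,316), so the mask blob was only partial. That gives a cam angle of about 0.65, and the post's 67 mm radius matches the given 65. Next I'm planning the arc.

```bash
cat >> h.py <<'E'
st=np.load("st.npz"); O,R2,yaw=st["O"],st["R"],float(st["yaw"])
def w(x,y,z): return np.r_[O+R2@np.array([x,y]),z]
def ori(dirstage,sign=1,axis="y"):
    d=np.r_[R2@np.array(dirstage),0]; d=sign*d/np.linalg.norm(d); z=np.array([0,0,-1.])
    return np.c_[np.cross(d,z),d,z] if axis=="y" else np.c_[d,np.cross(z,d),z]
def arc(a,back,z,sign,axis="y",r=.065):
    d=np.array([np.sin(a),-np.cos(a)]); p=np.array([-r*np.cos(a),-.125-r*np.sin(a)])-back*d
    return w(*p,z),ori(d,sign,axis)
E
python3 - <<'E'
from h import *
t=bot.get_image("top"); print(R2.T@(onz(t,411,316.3,.085)[:2]-O))
print(bot.observe()["orientation"].round(2).tolist() if hasattr(bot.observe()["orientation"],'round') else bot.observe()["orientation"])
for ax in "yx":
  for s in(1,-1):
    print(ax,s,[None if (q:=bot.solve_ik(*arc(a,.024,.05,s,ax))) is None else np.round(q,2)[[0,3,4,5]].tolist() for a in(.6,1.2,1.8,2.4,2.8,3.2)])
E
```

```text
[-0.05100076 -0.1641673 ]
[[0.9, 0.44, -0.0], [0.44, -0.9, 0.0], [-0.0, -0.0, -1.0]]
y 1 [[-0.15, -0.0, 0.64, 1.16], [-0.24, -0.0, 0.65, 0.48], [-0.28, -0.0, 0.69, -0.16], [-0.27, -0.0, 0.73, -0.76], [-0.24, -0.0, 0.75, -1.13], [-0.2, -0.0, 0.77, -1.49]]
y -1 [[-0.15, -0.0, 0.64, -1.98], [-0.24, -0.0, 0.65, -2.66], [-0.28, -0.0, 0.69, 2.98], [-0.27, -0.0, 0.73, 2.39], [-0.24, -0.0, 0.75, 2.01], [-0.2, -0.0, 0.77, 1.65]]
x 1 [[-0.15, -0.0, 0.64, 2.73], [-0.24, -0.0, 0.65, 2.05], [-0.28, -0.0, 0.69, 1.41], [-0.27, -0.0, 0.73, 0.81], [-0.24, -0.0, 0.75, 0.44], [-0.2, -0.0, 0.77, 0.08]]
x -1 [[-0.15, -0.0, 0.64, -0.41], [-0.24, -0.0, 0.65, -1.09], [-0.28, -0.0, 0.69, -1.73], [-0.27, -0.0, 0.73, -2.33], [-0.24, -0.0, 0.75, -2.7], None]
```

```bash
python3 - <<'E'
from h import *
bot.set_gripper(0.0); a=.653
p,o=arc(a,.036,.18,1); bot.goto(p,o)
p[2]=.05; print(bot.move_straight(p,o,v=.12,force_limit=8))
f0=np.array(bot.observe()["ft_force"])
p,_=arc(a,.012,.05,1); print(bot.move_straight(p,o,v=.02,force_limit=2.5))
s=bot.observe(); e=np.array(s["eef_pos"]); print("back at contact",(arc(a,0,.05,1)[0]-e)@o[:,1],np.array(s["ft_force"])-f0,s["t"],s["opening"])
c=bot.get_image("side"); t=bot.get_image("top")
cv2.imwrite("pics/c1.png",np.vstack([cv2.resize(c["img"][140:290,260:520],(780,300))[:, :],cv2.resize(t["img"][220:370,280:540],(780,300))])[:,:,::-1])
E
```

```text
False
True
back at contact 0.019233888447631745 [-1.36071077 -0.44202473 -0.71801484] 5.1 0.00015399942206436042
```

View pics/c1.png

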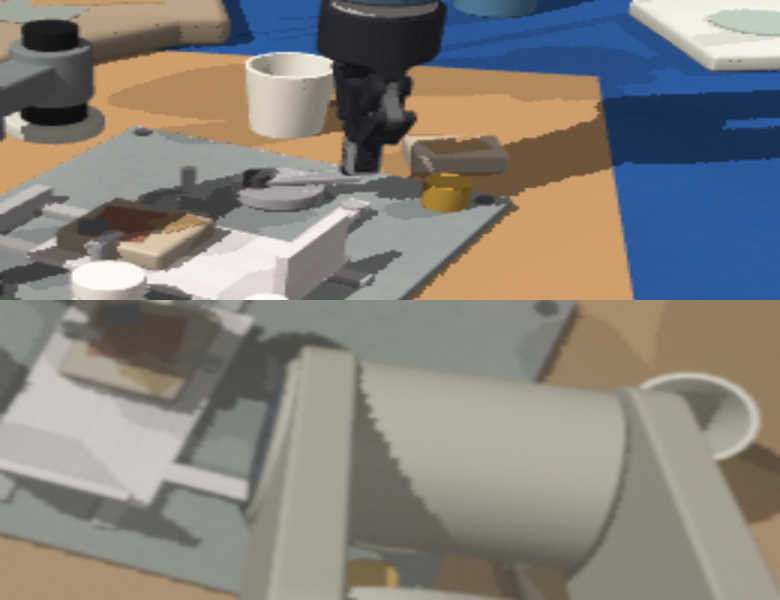

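The side view shows the closed fingers beside the post, clear of the weight, with the post hidden behind them. I'm sweeping the arc and logging the force.

```bash
python3 - <<'E'
from h import *
f0=None
for a in list(np.arange(.70,2.9,.15))+[2.95,3.03,3.1]:
    p,o=arc(a,.020,.05,1); h=bot.move_straight(p,o,v=.06,force_limit=30)
    s=bot.observe(); f=np.array(s["ft_force"]); print(round(a,2),h,"tang",round(float(f@o[:,1]),1),"rad",round(float(f@o[:,0]),1),"fz",round(float(f[2]),1))
    if h: break
print(s["t"])
t=bot.get_image("side"); cv2.imwrite("pics/c2.png",cv2.resize(t["img"][140:290,240:500],(780,450),interpolation=2)[:,:,::-1])
E
```

```text
0.7 False tang -2.4 rad 0.7 fz -1.3
0.85 False tang -1.3 rad -0.4 fz -0.4
1.0 False tang -0.8 rad -1.0 fz -0.4
1.15 False tang -0.3 rad -1.4 fz -0.5
1.3 False tang -1.5 rad -0.3 fz -1.6
1.45 False tang -0.6 rad -0.6 fz 0.3
1.6 False tang -1.4 rad 0.2 fz -0.5
1.75 False tang -0.9 rad 0.3 fz -0.7
1.9 False tang -0.1 rad 0.1 fz -1.6
2.05 False tang -0.9 rad 0.2 fz -0.4
2.2 False tang -1.1 rad 0.3 fz 0.3
2.35 False tang -0.2 rad 0.2 fz 0.1
2.5 False tang -0.8 rad -0.4 fz 0.6
2.65 False tang -0.4 rad 0.9 fz -0.4
2.8 False tang -0.6 rad 0.1 fz -0.6
2.95 False tang -0.8 rad -0.3 fz -0.5
3.03 False tang -1.9 rad -0.2 fz 0.4
3.1 False tang -2.3 rad 0.1 fz 1.0
10.7
```

View pics/c2.png

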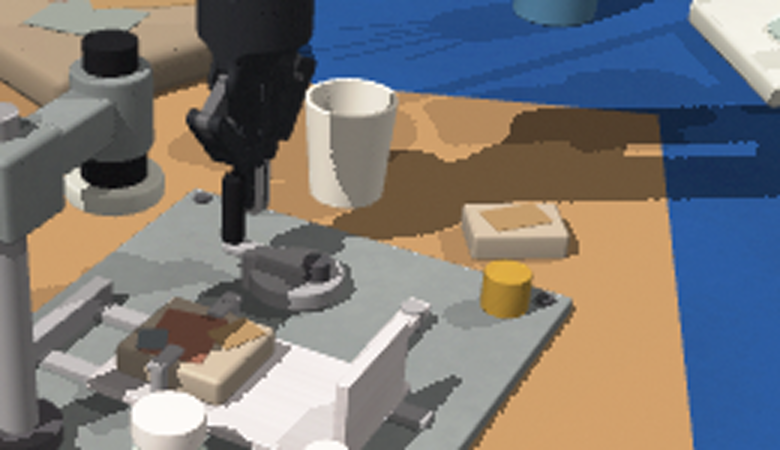

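The post has come round with the fingers and the lever now points nearly to stage +x. I'm pressing on gently until the stop pin resists.

```bash
python3 - <<'E'
from h import *
for a in (3.14,3.18,3.22,3.26,3.30,3.34,3.38):
    p,o=arc(a,.020,.05,1)
    h=bot.move_straight(p,o,v=.03,force_limit=18); s=bot.observe(); f=np.array(s["ft_force"]); e=R2.T@(np.array(s["eef_pos"])[:2]-O)
    print(a,h,round(float(f@o[:,1]),1),e.round(4))
    if h or f@o[:,1]<-12: break
# back off and lift
e=np.array(s["eef_pos"]); bot.move_straight(e-o[:,1]*.03,v=.08); e=np.array(bot.observe()["eef_pos"]); e[2]=.20; bot.move_straight(e,v=.2)
# behind the push plate, high; fingers' flat y side facing forward
p=w(-.185,0,.2)
for ax in "yx":
  for sg in(1,-1):
    q=bot.solve_ik(p,ori((1,0),sg,ax)); print(ax,sg,None if q is None else np.round(q,2))
print(bot.observe()["t"])
t=bot.get_image("side"); cv2.imwrite("pics/c3.png",cv2.resize(t["img"][140:290,240:500],(780,450),interpolation=2)[:,:,::-1])
t=bot.get_image("top"); cv2.imwrite("pics/c3t.png",cv2.resize(t["img"][180:400,200:490],None,fx=2.7,fy=2.7,interpolation=2)[:,:,::-1])
E
```

```text
3.14 False -3.3 [ 0.0649 -0.1452]
3.18 False -13.8 [ 0.0656 -0.1442]
y 1 [ 0.27  0.02  2.13 -0.    0.99  0.61]
y -1 [ 0.27  0.02  2.13 -0.    0.99 -2.53]
x 1 [ 0.27  0.02  2.13 -0.    0.99  2.18]
x -1 [ 0.27  0.02  2.13 -0.    0.99 -0.96]
12.7
```

View pics/c3.png

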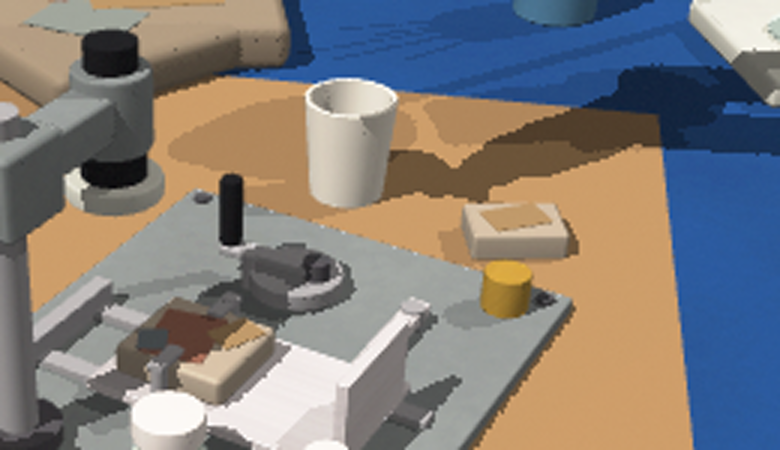

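The lever now points to stage +x with the post standing free (top at crop (231,178)), and the force rose to 14 N at 3.18, so it is on the stop pin. Now for the carriage.

```bash
python3 - <<'E'
from h import *
c=bot.get_image("side")
for a in (3.0,3.1,3.18): print("post top expected crop px",a,[(v-o)*3 for v,o in zip(proj(c,w(-.065*np.cos(a),-.125-.065*np.sin(a),.085)),(240,140))])
o=ori((1,0)); bot.goto(w(-.150,0,.20),o)
bot.move_straight(w(-.150,0,.045),v=.12,force_limit=8)
for x in (-.13,-.115,-.105,-.097,-.09,-.085,-.081,-.078,-.075,-.072,-.069,-.066):
    h=bot.move_straight(w(x,0,.045),v=.03,force_limit=20); s=bot.observe(); f=np.array(s["ft_force"])
    e=R2.T@(np.array(s["eef_pos"])[:2]-O); print(x,h,round(float(f@o[:,1]),1),e.round(4))
    if h or f@o[:,1]<-13: break
print(s["t"])
c=bot.get_image("side"); cv2.imwrite("pics/c4.png",cv2.resize(c["img"][140:290,240:500],(780,450),interpolation=2)[:,:,::-1])
E
```

```text
post top expected crop px 3.0 [np.float64(240.7812452854065), np.float64(167.54662233787994)]
post top expected crop px 3.1 [np.float64(235.1708507580962), np.float64(171.13521964911763)]
post top expected crop px 3.18 [np.float64(231.23644352638638), np.float64(174.21438706983494)]
-0.13 False -0.2 [-1.302e-01 -1.000e-04]
-0.115 False 0.5 [-0.1148 -0.    ]
-0.105 False -1.6 [-1.048e-01 -1.000e-04]
-0.097 False -0.2 [-0.0966  0.    ]
-0.09 False -0.2 [-0.0896  0.0001]
-0.085 False -0.8 [-0.0847  0.    ]
-0.081 False -1.0 [-0.0807  0.    ]
-0.078 False -0.8 [-0.0777  0.    ]
-0.075 False -1.0 [-0.0747  0.    ]
-0.072 False -10.4 [-0.0736 -0.0002]
-0.069 False -22.2 [-0.0735 -0.0005]
20.45
```

View pics/c4.png

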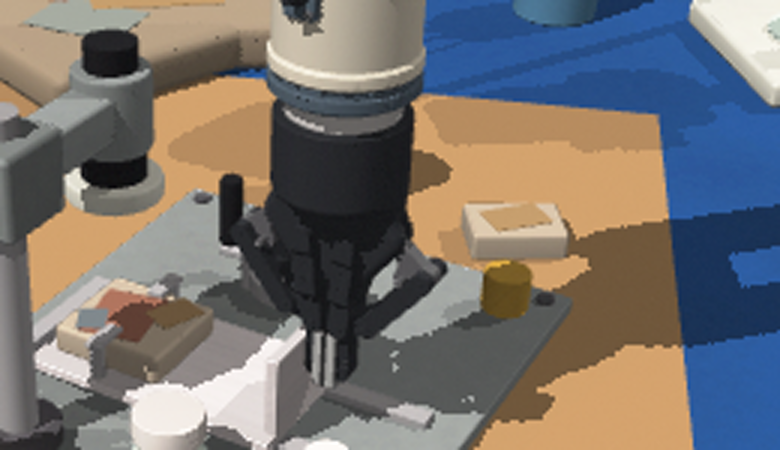

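The arm stopped hard at stage x -73.5 mm. The half-finger of about 12 mm then puts the plate's rear face at about -61 mm, against -60 expected at home. I'm retracting to verify.

```bash
python3 - <<'E'
from h import *
bot.move_straight(w(-.12,0,.045),v=.08); bot.move_straight(w(-.14,0,.25),v=.2)
q=[-1.121,.353,1.633,0,1.155,-.002]; bot.goto_joints(q); bot.wait(.5)
t=bot.get_image("top"); im=t["img"][:,:,::-1].copy()
for P in((-.056,-.04,.075),(-.056,.04,.075),(.065,-.1225,.085)): cv2.circle(im,tuple(int(round(v)) for v in proj(t,w(*P))),1,(0,0,255),-1)
cv2.imwrite("pics/c5.png",cv2.resize(im[180:400,200:490],None,fx=2.7,fy=2.7,interpolation=2)); print(bot.observe()["t"])
E
```

```text
25.4
```

View pics/c5.png

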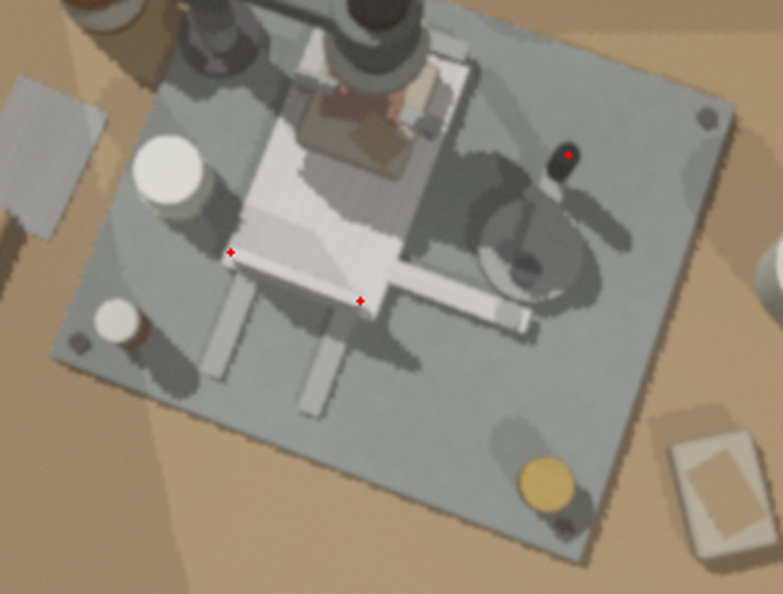

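The plate's top edge at crop (230,252)–(360,301) and the post at (568,155) both lie on the predicted home marks, and the bystanders in view have not moved. The arm is clear, so I'm handing in.

```bash
python3 -c "
from workcell import bot
print(bot.finish_job())"
```

```text
the job is handed in; nothing more can be done
None
```

I turned the cam to its low point against the stop pin, then pushed the carriage fully home; the arm finished clear of everything, and the job was handed in at about 25 s of the 64 s allowed.

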